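# Clear the bolting fixture and hold a casting on the force stop

## Robot

A 6-joint arm with a two-finger parallel gripper is mounted at the origin on the work surface. World frame = base frame: x ahead of the robot, y to its left, z up, the work surface at z = 0. Lengths are in m, angles in rad, forces in N, time in s.
With the tool pointing down it reaches from about 0.35 to 0.85 m from the base axis. Payload 8.1 kg.
Tool frame: the origin (TCP) lies midway between the tips of the shut fingers; the grasp point (between the pads) lies 19 mm behind it (env.pinch_z is the distance from the TCP to the grasp point, in m); z points along the fingers, y is the line along which they close (so a half turn about z gives the same grasp; the last joint's range is limited). The gripper opens to 93 mm and grips with 3 to 60 N. Pads are 15 mm wide; open, the fingers measure 128 mm over their backs; the gripper's body (75 mm by 188 mm) begins 65 mm behind the grasp point.
Start: joints at [-1.372, 0.13, 1.488, -0, 1.523, -0.085], TCP at [0.168, -0.576, 0.219] pointing down, gripper open.
Joint ranges: [-2.96, 2.96], [-0.89, 2.26], [0.02, 2.5], [-1.34, 4.48], [0, 2.73], [-2.66, 2.66]. Speed limits (rad/s): [2.39, 2.39, 2.79, 3.14, 3.14, 3.14].

## Interface

Orientations are given as a unit quaternion [w, x, y, z].
In Python, from rig import sensors, imaging, env gives the robot as it stands. The module is installed in compiled form; this text tells all that it offers.
- The arm moves only by the shell command python3 -m jog 'ROWS' [FORCE]. ROWS is JSON, a list of rows, each a list of 5 numbers: the shift along the tool's x, y, z scaled (see below), then the turn about the tool's z scaled (see below), then the closure, from 0 (fully open) to 1 (shut). A call has 1 to 20 rows; each row is the pose to reach, as a shift and turn from the pose commanded when the call began, along the tool's axes at that moment, turning the shorter way round; what a row does not reach only later rows make up. The controller multiplies each number of a shift by 0.15 m and each number of a turn by 180 degrees. A row lasts 1/12 s, in which the tool goes at most 41.7 mm and 7.16 degrees, less where a joint would pass 70% of its speed; a pose out of reach is approached as far as the arm can. A call with a number of a shift or a turn outside -1 to 1 is refused whole. A call with a gripper value outside its range is refused whole. The fingers move at their own pace and stop on an object; FORCE is the grip in N (left out, the last holds). Time passes only in rows, so rows that repeat a pose let the fingers close. It gives the time, the measured TCP pose, the force, the opening and the grip force at its end, in the units of the state.
- sensors.observe(): the state, without advancing time (a new reading comes with each control period).
- imaging.get_image(name): name is "scene" or "side" or "wrist"; returns a dict with "frame" (480x640x3 uint8, blue, green, red), "intrinsics" (3x3 intrinsics, pixels), "rvec" (rotation vector, rad) and "tvec" (3), from world to camera coordinates, as OpenCV has them. Camera axes: x right, y down, z forward; pixel columns grow to the right and rows downward; lengths in m; the calibration is good to about 2 mm. A picture is of the moment at which its call begins. There is no depth.
- env.finish_job(): hands the job in; it is judged then, once.
The state is a dict: "time": time; "joint_pos": joint angles; "qd": joint speeds; "tau": joint torques, N m; "ee_pos": TCP position; "tcp_rot": TCP orientation; "contact_force": force on the tool from outside, world axes, zero at the start; "wrist_torque": the same for the moment, N m; "grip_width": finger opening in m; "gripper_force": force on a finger pad.
Only numpy, scipy, OpenCV 4.12 (cv2) and the standard library are available. Lean on these libraries where they do the work, as an engineer would, in place of code of your own. Each camera call takes 0.05 s, during which the arm holds its last target. There are 200 camera calls.

## Task

Using the bench brush, sweep the three metal sprue stubs off the fixture's bed into its blue trough, without touching them with the gripper or the casting, then put the brush back down on the bench, clear of the fixture. Set the aluminium bracket casting flat on the cleared bed and press its tall flange squarely and centrally against the black sprung stop until the pointer stands in the green zone, never letting it reach the red. Finish while still holding it there with a steady push so that a colleague can bolt it down, and leave the terracotta plug and the jar alone.

Things in the scene. Friction and masses are not known exactly. Their poses are not given: they have to be found in the camera images.
- fixture: Bolting fixture fixed to the bench. Origin: underside centre of its bed, at bench height; x points from the open front edge to the stop, y to the trough, z up. Bare aluminium bed 240 (x) by 140 (y), top 35 mm above the bench, without lips; its side y = -70 drops to the bench.
- trough (a point): Centre of the inner floor of the blue trough along the bed's side y = +70, axes as the fixture's; 117 mm to +y of the fixture's origin, 3 mm above the bench. Inside 230 (x) by 95 (y); open towards the bed, its edge being the bed's side; the other walls are 5 mm thick and as high as the bed (35 mm).
- gauge (a point): Middle of the top of the grey gauge housing at the stop end of the bed, axes as the fixture's, 100 mm to +x of the fixture's origin. Housing 40 (x) by 90 (y), top 80 mm above the bench, with a striped scale on top, from the front: white, green, white, red.
- pad_face (a point): Centre of the face of the black sprung stop pad, 57 mm above the bench; the face looks to the fixture's -x and is 80 wide (y) and 36 high (39 to 75 mm above the bench). Axes as the fixture's. With the spring free it lies at x = 50 of the fixture, y = 0; it moves to +x as it is pushed. Its crossbar pointer rides over the scale.
- stop (a joint): Travel of the stop pad towards the fixture's +x in m: 0 free, 0.024 its end. Spring 600 N/m, no preload (12 mm = 7.2 N), lightly damped. Pointer green from 0.008 to 0.016 (4.8 to 9.6 N), red from 0.020 on.
- casting: Aluminium bracket casting, 0.3 to 0.55 kg, standing on the bench on its foot with its flange about towards +x. Origin: underside centre of its foot; x towards the flange, z up. Foot 70 (x) by 80 (y) by 12 high. Flange: upright flat wall at x = 25 to 35, 80 wide, 42 high; its outer face goes against the stop.
- rib (a point): Top middle of the casting's upright grip rib, axes as the casting's: 15 mm behind (-x) the casting's origin, 52 mm above its underside. Rib 20 thick (x) by 50 wide (y), 30 mm free between it and the flange, open behind: pinch it front to back from above, fingertips just above the foot.
- casting_face (a point): Point on the casting's outer flange face: 35 mm ahead (x) of the casting's origin, 22 mm above its underside, y = 0. Axes as the casting's.
- brush: Bench brush, 0.11 to 0.22 kg, standing on its stiff (rigid) black bristles on the bench. Origin: underside centre of the bristles; x along the head away from the handle, z up. Bristles 130 (x) by 28 (y), 0 to 34 high; wooden head 140 by 32, 32 to 56 high, gripped across its 32 mm at the middle. Round handle 20 thick at height 45, from x = -68 to -178.
- stub_round: Steel cylinder stub, 20 across, 18 high, on the fixture's bed at the start standing on its underside. Weighs 35 g. Origin: underside centre.
- stub_block: Dark steel block stub, 22 by 17 by 17, on the fixture's bed at the start standing on its underside. Weighs 35 g. Origin: underside centre.
- stub_cone: Brass tapered stub, 23 across at the foot, 16 at the top, 19 high, on the fixture's bed at the start standing on its underside. Weighs 35 g. Origin: underside centre.
- scrap_round (a point): Centre of the steel cylinder stub.
- scrap_block (a point): Centre of the dark block stub.
- scrap_cone (a point): Centre of the brass stub (9 mm above its foot).
- plug: Bystander: terracotta mould plug, 60 across, 66 high, standing on the bench; origin at its underside centre.
- jar: Bystander: amber glass jar, 56 across, 85 high, standing on the bench; origin at its underside centre.
There are look-alikes about, which are no part of the job. What is shaped like the casting but yellow is not meant.

How it is judged:
By the outcome, as a careful person would: the job done as asked, in the order asked, and still so for the second after the job is handed in, while the arm keeps its last pose, push and grip.
It also fails if it takes over 72 s, if anything falls off the work surface, if the arm or the gripper's body presses on something with over 40 N, if the wrist force passes 120 N, or if a joint passes its speed limit or range.

## Working session

There is one attempt and no reset: what is moved stays moved. The work goes in short steps, Python scripts to look and compute and a shell command to move; the robot and the scene stay as the last step left them, time stands still between calls to the robot, and variables do not carry over. Pictures are saved under pics/ and viewed, at most 10 in all, crops included, and the job is handed in when it is done.

```bash
mkdir -p pics; python3 - <<'E'
from rig import sensors, imaging, env
import cv2,numpy as np
for n in ["scene","side"]:
    d=imaging.get_image(n); cv2.imwrite(f"pics/{n}0.png",d["frame"])
    R=cv2.Rodrigues(np.array(d["rvec"]))[0]; print(n,-R.T@np.array(d["tvec"]).ravel(), R[2], d["intrinsics"])
s=sensors.observe(); print(s, env.pinch_z)
E
```

```text
scene [ 0.91672342 -0.64513186  0.92707733] [-0.35626881  0.56970958 -0.74061024] [[536.48108443   0.         323.11741105]
 [  0.         536.48108443 246.43343943]
 [  0.           0.           1.        ]]
side [ 0.42338724 -0.80807356  0.6658159 ] [ 0.08346477  0.81124805 -0.5787143 ] [[477.4945241    0.         320.3474782 ]
 [  0.         477.4945241  234.19263702]
 [  0.           0.           1.        ]]
{'time': 0.1, 'joint_pos': array([-1.37237375e+00,  1.31055246e-01,  1.48916114e+00, -2.21462753e-06,
        1.52301027e+00, -8.54053276e-02]), 'qd': array([ 0.00048278, -0.00011729, -0.00183706,  0.00109052,  0.00117947,
        0.00046818]), 'tau': array([ 1.53293964e-03, -5.61343038e+01, -4.93094087e+01,  7.70196319e-02,
        2.91109085e-02, -2.12923533e-05]), 'ee_pos': array([ 0.16793594, -0.57548639,  0.21771558]), 'tcp_rot': array([-8.15634855e-04,  9.89946766e-01,  1.41438088e-01, -4.72472984e-05]), 'contact_force': array([ 0.77626155, -0.04844038, -0.60892957]), 'wrist_torque': array([ 0.04039204,  0.00998532, -0.04346627]), 'gripper_force': 0.0, 'grip_width': 0.09300786660199362} 0.0188
```

View pics/scene0.png

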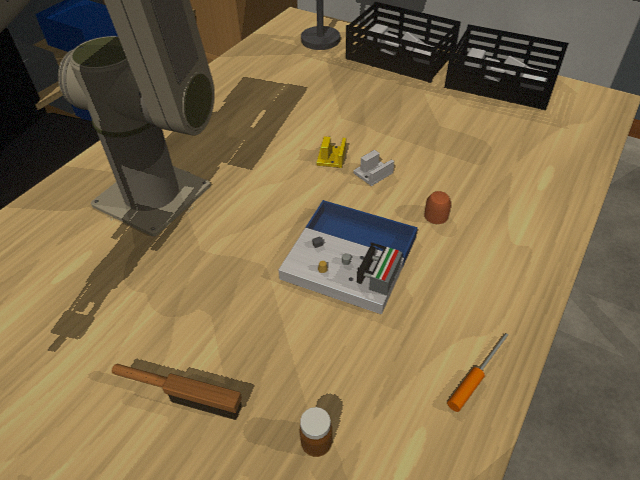

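View pics/side0.png

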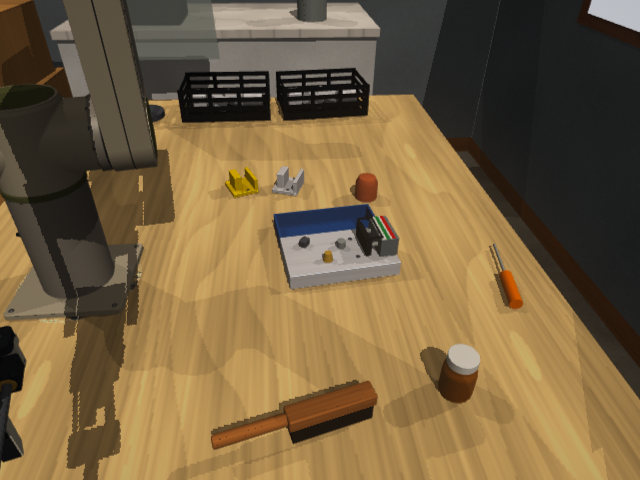

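The scene view shows the brush at about (205,392), the fixture at (348,258), the jar at (316,432) and the plug at (437,207). There are two bracket shapes, the yellow one at (332,152) and the grey aluminium one at (375,168). The grey one fits the description; I'll confirm it in an enlarged crop.

```bash
python3 - <<'E'
import cv2,numpy as np
a=cv2.imread("pics/scene0.png");b=cv2.imread("pics/side0.png")
def c(i,x,y,w,h,k):
    o=cv2.resize(i[y:y+h,x:x+w],None,fx=k,fy=k,interpolation=cv2.INTER_CUBIC)
    for t in range(-(-x//20)*20,x+w,20): cv2.putText(o,str(t),((t-x)*k,10),0,.35,(0,0,255),1); cv2.line(o,((t-x)*k,12),((t-x)*k,18),(0,0,255),1)
    for t in range(-(-y//20)*20,y+h,20): cv2.putText(o,str(t),(8,(t-y)*k+4),0,.35,(0,0,255),1); cv2.line(o,(0,(t-y)*k),(6,(t-y)*k),(0,0,255),1)
    return o
cv2.imwrite("pics/c1.png",c(a,270,130,190,190,3) if 0 else c(a,275,140,150,148+0,4))
o=np.zeros((600,800,3),np.uint8)
o[:300,:600]=c(a,105,350,150,75,4); o[300:,:]=c(b,200,375,200,75,4); cv2.imwrite("pics/c2.png",o)
cv2.imwrite("pics/c3.png",c(b,220,160,195,130,4))
E
```

```text
(no output)
```

View pics/c1.png

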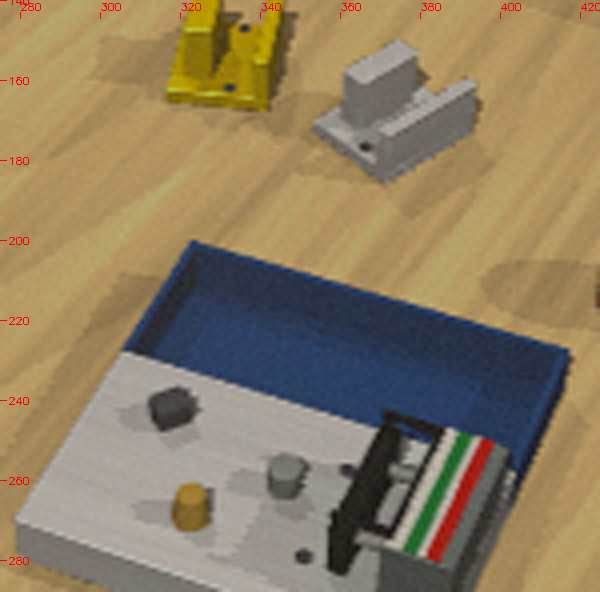

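View pics/c2.png

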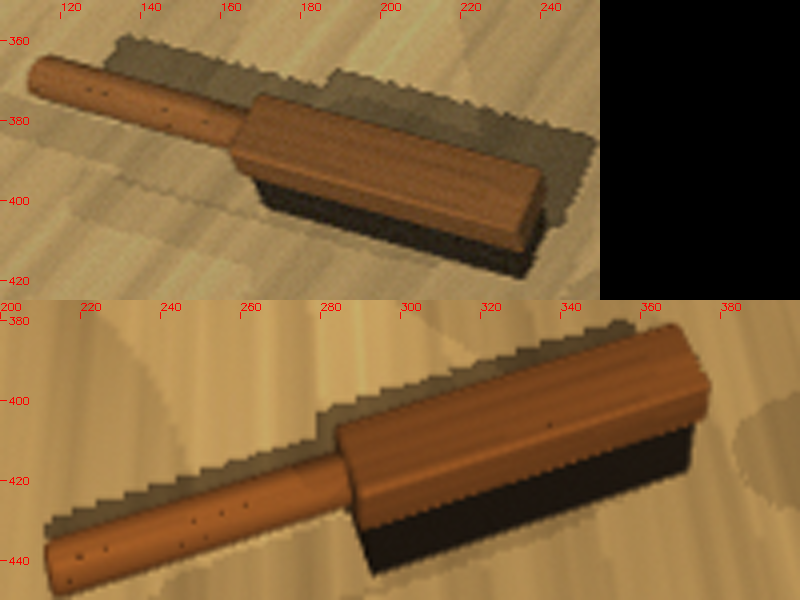

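View pics/c3.png

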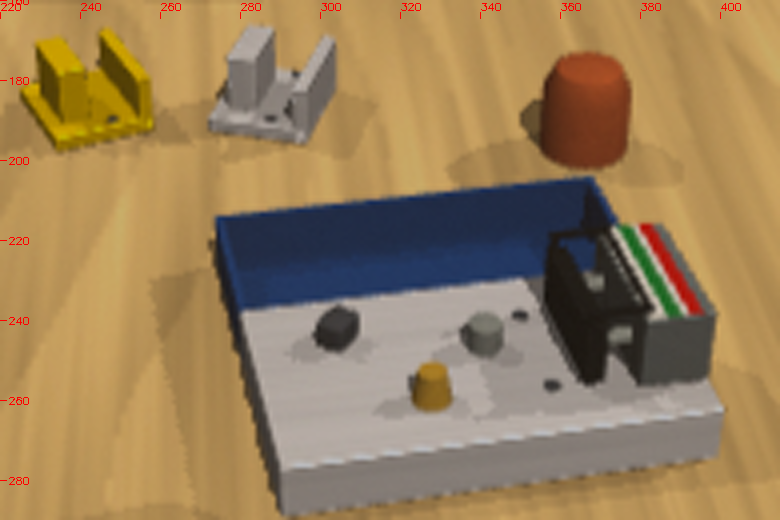

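The crop at scene (375,165) is a bare-grey bracket with its flange to the lower right, so it is the casting; the one at (332,152) is yellow and is not meant. On the bed, in scene pixels, I see the block at (318,242), the round stub at (347,259) and the cone at (323,267). Next I'll fit the poses from both views.

```bash
cat > h.py <<'E'
import cv2,numpy as np
from scipy.optimize import least_squares
from rig import sensors, imaging, env
def cam(n):
    d=imaging.get_image(n); return (np.array(d["rvec"],float).ravel(),np.array(d["tvec"],float).ravel(),np.array(d["intrinsics"],float)),d["frame"]
def proj(P,c): return cv2.projectPoints(np.array(P,float).reshape(-1,3),*c[:2],c[2],None)[0].reshape(-1,2)
def place(p,P):
    c,s=np.cos(p[2]),np.sin(p[2]); P=np.array(P,float); return np.c_[P[:,0]*c-P[:,1]*s+p[0],P[:,0]*s+P[:,1]*c+p[1],P[:,2]]
def fit(obs,x0,cams,yaw=True):
    """obs: list (cam, [mm x,y,z], [u,v])"""
    def r(p):
        p=np.r_[p,0] if len(p)==2 else p
        return np.concatenate([(proj(place(p,[np.array(m)/1000]),cams[k])[0]-uv) for k,m,uv in obs])
    s=least_squares(r,x0 if yaw else x0[:2],loss="soft_l1"); return s.x, np.round(r(s.x).reshape(-1,2),1)
E
python3 - <<'E'
from h import *
C={n:cam(n)[0] for n in("scene","side")}
def S(x,y,ox,oy): return [ox+(x-1.5)/4,oy+(y-1.5)/4]
a=lambda x,y:S(x,y,275,140); b=lambda x,y:S(x,y,220,160); p=lambda x,y:S(x,y,105,350); q=lambda x,y:S(x,y-300,200,375)
sc,sd="scene","side"
T={"fixture":([ (sc,[-120,70,35],a(122,352)),(sc,[-120,-70,35],a(17,519)),(sc,[-120,170,35],a(193,241)),(sc,[120,170,35],a(570,350)),
 (sd,[-120,-70,35],b(285,470)),(sd,[120,-70,35],b(722,407)),(sd,[-120,70,35],b(240,310)),(sd,[-120,170,35],b(216,218)),(sd,[120,170,35],b(594,178))],[.45,-.05,0]),
"casting":([(sc,[35,-40,0],a(387,185)),(sc,[-35,-40,12],a(315,125)),(sc,[-25,-25,52],a(345,72)),(sc,[-25,25,52],a(400,40)),(sc,[-5,25,52],a(418,50)),(sc,[-5,-25,52],a(361,82)),(sc,[35,40,42],a(475,84)),(sc,[35,40,0],a(474,131)),
 (sd,[-25,25,52],b(247,27)),(sd,[-5,25,52],b(274,30)),(sd,[-25,-25,52],b(228,56)),(sd,[-5,-25,52],b(257,60)),(sd,[35,40,42],b(336,38)),(sd,[35,-40,0],b(305,144)),(sd,[-35,-40,0],b(210,131))],[.4,.2,0]),
"brush":([(sc,[-70,16,56],p(260,95)),(sc,[70,16,56],p(543,172)),(sc,[-65,-14,0],p(270,208)),(sc,[65,-14,0],p(525,278)),(sc,[-178,0,45],p(40,77)),
 (sd,[-70,16,56],q(337,428)),(sd,[70,16,56],q(678,325)),(sd,[70,-16,56],q(708,383)),(sd,[-65,-14,0],q(374,575)),(sd,[65,-14,0],q(688,470)),(sd,[-178,0,45],q(48,567))],[.4,-.5,0])}
F={}
for k,(o,x0) in T.items():
    F[k],r=fit(o,x0,C); print(k,F[k].round(4),np.degrees(F[k][2]).round(2),r.tolist())
f=F["fixture"];R=np.array([[np.cos(f[2]),-np.sin(f[2])],[np.sin(f[2]),np.cos(f[2])]])
for k,o in {"block":[(sc,[0,0,43.5],a(172,408)),(sd,[0,0,43.5],b(337,328))],"round":[(sc,[0,0,44],a(287,476)),(sd,[0,0,44],b(484,335))],"cone":[(sc,[0,0,44],a(191,507)),(sd,[0,0,44],b(432,387))],
 "plug":[(sc,[0,0,33],[437,207]),(sd,[0,0,33],b(588,110))],"jar":[(sc,[0,0,42],[316,432]),(sd,[0,0,42],[458,374])]}.items():
    x,r=fit(o,[.4,0,0],C,False); print(k,x.round(4),"in fixture mm",(R.T@(x-f[:2])*1000).round(1),r.tolist())
E
```

```text
fixture [0.5492 0.0177 0.1284] 7.35 [[0.3, -0.3], [-0.7, 0.8], [-0.2, 0.3], [0.7, 0.2], [-0.8, -0.4], [1.7, 0.0], [-0.1, 0.1], [-0.4, -0.5], [-0.2, -1.0]]
casting [ 0.4508  0.3589 -0.3104] -17.79 [[0.2, 0.8], [-0.3, -0.7], [-0.6, -0.1], [-0.6, -0.2], [0.3, 0.8], [0.8, 1.0], [0.9, -0.0], [-0.1, 0.7], [-0.1, -1.0], [0.1, -1.0], [-0.5, 0.0], [-0.7, -0.1], [-0.1, -0.6], [0.7, 0.1], [-0.3, 0.3]]
brush [ 0.487  -0.3778  0.2544] 14.57 [[0.1, -0.9], [0.9, -0.7], [-0.6, 0.5], [0.5, 1.4], [-0.1, -0.2], [-1.4, -1.4], [0.3, -1.9], [1.8, 0.2], [-0.5, 0.3], [0.4, 0.5], [-0.6, 0.8]]
block [0.4741 0.0401] in fixture mm [-71.7  31.8] [[0.0, 0.3], [-0.1, -0.3]]
round [0.5544 0.0277] in fixture mm [6.4 9.3] [[-0.2, 0.4], [-0.0, -0.6]]
cone [ 0.5207 -0.0171] in fixture mm [-32.8 -30.8] [[-0.0, 0.3], [-0.1, -0.3]]
plug [0.658  0.2877] in fixture mm [142.5 253.9] [[0.0, 0.4], [-0.2, -0.5]]
jar [ 0.6982 -0.3355] in fixture mm [ 102.5 -369.3] [[-0.6, 0.1], [0.3, -0.7]]
```

```bash
cat >> h.py <<'E'
FX=np.array([.5492,.0177,.1284]); CA=np.array([.4508,.3589,-.3104]); BR=np.array([.487,-.3778,.2544])
def pt(o,x,y): return place(o,[[x/1000,y/1000,0]])[0][:2]
def tyaw(s):
    from scipy.spatial.transform import Rotation as Ro
    w,x,y,z=s["tcp_rot"]; M=Ro.from_quat([x,y,z,w]).as_matrix(); return M,np.arctan2(M[1,0],M[0,0])
def go(x,y,z,yawdeg):
    s=sensors.observe(); M,ya=tyaw(s); d=M.T@(np.array([x,y,z])-s["ee_pos"]); t=(np.degrees(ya)-yawdeg+180)%360-180
    print("t",s["time"],"at",s["ee_pos"].round(4),"yaw",np.degrees(ya).round(2),"rows:",(d/.15).round(3),"turn",round(t/180,4),"F",s["contact_force"].round(1),"grip",s["grip_width"],s["gripper_force"])
E
python3 -c "
from h import *
p=pt(BR,-8,0);print(p);go(*p,.12,np.degrees(BR[2]))"
```

```text
[ 0.47925748 -0.37981332]
t 0.2 at [ 0.1679 -0.5757  0.218 ] yaw 16.26 rows: [ 2.358 -0.672  0.654] turn 0.0093 F [ 0.6 -0.2  0.3] grip 0.09322885057922156 0.0
```

```bash
python3 -m jog '[[0.25,-0.08,0,0,0],[0.5,-0.15,0,0,0],[0.75,-0.22,0,0,0],[1,-0.3,0,0,0]]' ; python3 -m jog '[[0.25,-0.08,0,0,0],[0.5,-0.15,0,0,0],[0.75,-0.22,0,0,0],[1,-0.3,0,0,0],[1,-0.3,0,0,0]]'; python3 -c "
from h import *
p=pt(BR,-8,0);go(*p,.12,np.degrees(BR[2]))"
```

```text
time: 0.53
ee_pos: [0.3004, -0.4898, 0.2184]
tcp_rot: [-0.0, 0.99, 0.141, -0.0]
contact_force: [0.3, -0.5, -0.3]
grip_width: 0.093
gripper_force: 0.0
time: 0.95
ee_pos: [0.4359, -0.401, 0.2184]
tcp_rot: [-0.001, 0.99, 0.144, 0.001]
contact_force: [0.3, 0.2, 0.3]
grip_width: 0.093
gripper_force: 0.0
t 0.95 at [ 0.4359 -0.401   0.2184] yaw 16.58 rows: [ 0.316 -0.052  0.657] turn 0.0111 F [0.3 0.2 0.3] grip 0.09302219590690676 0.0
```

```bash
python3 -m jog '[[0.25,-0.05,0.25,0.01,0],[0.3,-0.05,0.5,0.01,0],[0.3,-0.05,0.65,0.01,0],[0.3,-0.05,0.65,0.01,0],[0.3,-0.05,0.65,0.01,0]]' >/dev/null; python3 -c "
from h import *
p=pt(BR,-8,0);go(*p,.027,np.degrees(BR[2]))
c,f=cam('wrist');cv2.imwrite('pics/w0.png',f)"
```

```text
t 1.3667 at [ 0.4704 -0.3847  0.1192] yaw 14.48 rows: [ 0.067 -0.014  0.614] turn -0.0005 F [ 0.1 -0.5  0.4] grip 0.09281283638417102 0.0
```

View pics/w0.png

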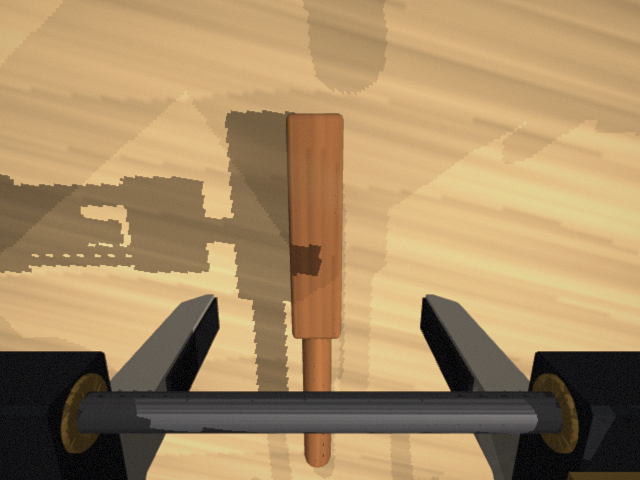

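The wrist view shows the brush head at columns 288–343, lined up midway between the fingers (218 and 421). I'll descend and grip it.

```bash
python3 -m jog '[[0.07,-0.015,0.2,0,0],[0.07,-0.015,0.4,0,0],[0.07,-0.015,0.5,0,0],[0.07,-0.015,0.58,0,0],[0.07,-0.015,0.614,0,0],[0.07,-0.015,0.614,0,0],[0.07,-0.015,0.614,0,0]]' >/dev/null;  python3 -m jog '[[0,0,0,0,0.5],[0,0,0,0,1],[0,0,0,0,1],[0,0,0,0,1],[0,0,0,0,1],[0,0,0,0,1],[0,0,0,0,1],[0,0,0,0,1]]' 45; python3 -c "
from h import *
p=pt(BR,-8,0);go(*p,.027,np.degrees(BR[2]))"
```

```text
time: 2.67
ee_pos: [0.4815, -0.3809, 0.0289]
tcp_rot: [-0.0, 0.992, 0.126, -0.0]
contact_force: [0.2, -0.8, -0.4]
grip_width: 0.0445
gripper_force: 0.0
t 2.6667 at [ 0.4815 -0.3809  0.0289] yaw 14.46 rows: [-0.012 -0.011  0.013] turn -0.0006 F [ 0.2 -0.8 -0.4] grip 0.044489296284844965 0.0
```

```bash
python3 -m jog '[[0,0,0,0,1],[0,0,0,0,1],[0,0,0,0,1],[0,0,0,0,1],[0,0,0,0,1],[0,0,0,0,1]]' 45|tail -2; python3 -m jog '[[0,0,-0.1,0,1],[0,0,-0.2,0,1],[0,0,-0.35,0,1],[0,0,-0.6,0,1],[0,0,-0.8,0,1],[0,0,-0.8,0,1],[0,0,-0.8,0,1]]'; python3 -c "
from h import *
p=pt(FX,-33-8,-140);print(p);go(*p,.149,np.degrees(FX[2]))
for n in('wrist','side'):
  c,f=cam(n);cv2.imwrite(f'pics/{n}1.png',f[330:480,150:450] if n=='side' and 0 else f)"
```

```text
grip_width: 0.0321
gripper_force: 45.0
time: 3.75
ee_pos: [0.4829, -0.3824, 0.152]
tcp_rot: [0.002, 0.992, 0.126, 0.002]
contact_force: [-0.1, 0.4, -2.2]
grip_width: 0.0322
gripper_force: 45.0
[ 0.52646416 -0.12639747]
t 3.75 at [ 0.4829 -0.3824  0.152 ] yaw 14.46 rows: [ 0.707 -1.58   0.015] turn 0.0394 F [-0.1  0.4 -2.2] grip 0.032154670766836625 44.99177813529968
```

```bash
python3 -m jog '[[0.1,-0.2,0,0.01,1],[0.2,-0.4,0,0.02,1],[0.3,-0.6,0,0.03,1],[0.36,-0.8,0,0.04,1],[0.36,-0.8,0,0.04,1]]' >/dev/null; python3 -m jog '[[0.1,-0.2,0,0,1],[0.2,-0.4,0,0,1],[0.3,-0.6,0,0,1],[0.36,-0.78,0,0,1],[0.36,-0.78,0,0,1],[0.36,-0.78,0,0,1],[0.36,-0.78,0,0,1]]'>/dev/null;  python3 -c "
from h import *
p=pt(FX,-39,-68);print(p);go(*p,.112,np.degrees(FX[2]))
c,f=cam('side');cv2.imwrite('pics/side2.png',cv2.resize(f[120:360,180:440],None,fx=2.5,fy=2.5))"
```

```text
[ 0.51922828 -0.05473408]
t 4.85 at [ 0.5417 -0.1287  0.1475] yaw 7.3 rows: [-0.085 -0.508  0.237] turn -0.0003 F [-0.3 -0.5 -1.4] grip 0.03187173416016934 44.9917209148407
```

View pics/side2.png

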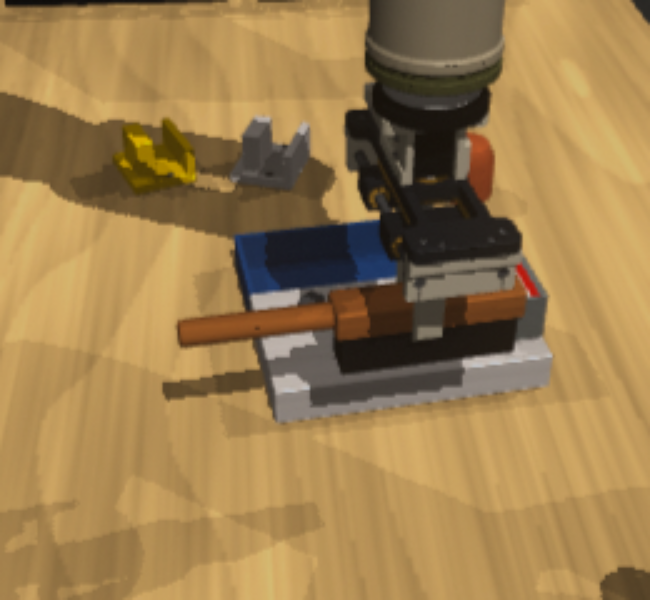

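```bash
python3 -m jog '[[-0.05,-0.1,0,0,1],[-0.085,-0.25,0,0,1],[-0.085,-0.4,0,0,1],[-0.085,-0.5,0,0,1],[-0.085,-0.5,0,0,1],[-0.085,-0.5,0,0,1],[-0.085,-0.5,0,0,1]]'>/dev/null;  python3 -c "
from h import *
c,f=cam('side')
B=np.array([.5417,-.1287]);ya=np.radians(7.3);o=B+.006*np.array([np.cos(ya),np.sin(ya)])
for pitch in(-.04,0,.04):
  P=place([*o,ya],[[-.065,-.014,.1187-.065*pitch],[.065,-.014,.1187+.065*pitch],[-.178,0,.1637-.178*pitch]]);print(pitch,proj(P,c).round(1).tolist())
p=pt(FX,-39,-68);go(*p,.067,np.degrees(FX[2]))"
```

```text
-0.04 [[316.4, 268.6], [385.2, 261.5], [250.3, 249.7]]
0 [[316.4, 269.7], [385.4, 260.4], [250.6, 253.0]]
0.04 [[316.4, 270.8], [385.5, 259.3], [250.9, 256.3]]
t 5.5333 at [ 0.5205 -0.057   0.1489] yaw 7.18 rows: [-0.007 -0.016  0.546] turn -0.001 F [ 0.7  0.3 -1.3] grip 0.0316341360790117 44.991894364356995
```

```bash
python3 -m jog '[[-0.007,-0.016,0.15,0,1],[-0.007,-0.016,0.3,0,1],[-0.007,-0.016,0.42,0,1],[-0.007,-0.016,0.5,0,1],[-0.007,-0.016,0.54,0,1],[-0.007,-0.016,0.552,0,1],[-0.007,-0.016,0.552,0,1],[-0.007,-0.016,0.552,0,1]]'>/dev/null;  python3 -c "
from h import *
p=pt(FX,-39,92);go(*p,.066,np.degrees(FX[2]))"
```

```text
t 6.2 at [ 0.52   -0.0538  0.0673] yaw 7.25 rows: [-0.008 -1.061  0.008] turn -0.0006 F [-1.1  0.1 -1.8] grip 0.0319657152353947 44.9919319152832
```

```bash
python3 -m jog '[[0,-0.04,0.005,0,1],[0,-0.08,0.006,0,1],[0,-0.12,0.006,0,1],[0,-0.16,0.006,0,1],[0,-0.2,0.006,0,1],[0,-0.24,0.006,0,1],[0,-0.28,0.006,0,1],[0,-0.32,0.006,0,1],[0,-0.36,0.006,0,1],[0,-0.4,0.006,0,1],[0,-0.44,0.006,0,1],[0,-0.48,0.006,0,1],[0,-0.52,0.006,0,1],[0,-0.56,0.006,0,1],[0,-0.6,0.006,0,1],[0,-0.64,0.006,0,1],[0,-0.68,0.006,0,1],[0,-0.72,0.006,0,1],[0,-0.76,0.006,0,1],[0,-0.8,0.006,0,1]]';  python3 -c "
from h import *
p=pt(FX,-39,95);go(*p,.066,np.degrees(FX[2]))"
```

```text
time: 7.87
ee_pos: [0.5039, 0.0663, 0.0654]
tcp_rot: [-0.0, 0.998, 0.063, 0.0]
contact_force: [-0.4, -0.1, -1.2]
grip_width: 0.0318
gripper_force: 45.0
t 7.8667 at [0.5039 0.0663 0.0654] yaw 7.26 rows: [-0.003 -0.273 -0.004] turn -0.0005 F [-0.4 -0.1 -1.2] grip 0.03180882717587678 44.99172627925873
```

```bash
python3 -m jog '[[0,-0.04,0,0,1],[0,-0.08,0,0,1],[0,-0.12,0,0,1],[0,-0.16,0,0,1],[0,-0.2,0,0,1],[0,-0.24,0,0,1],[0,-0.28,0,0,1],[0,-0.28,0,0,1],[0,-0.28,0,0,1],[0,-0.28,-0.1,0,1],[0,-0.28,-0.3,0,1],[0,-0.28,-0.5,0,1],[0,-0.28,-0.6,0,1],[0,-0.1,-0.6,0,1],[0,0.1,-0.6,0,1],[0,0.3,-0.6,0,1],[0,0.5,-0.6,0,1],[0,0.7,-0.6,0,1],[0,0.9,-0.6,0,1],[0,0.9,-0.6,0,1]]';  python3 -c "
from h import *
go(.50,-.32,.15,7.35)
c,f=cam('scene');cv2.imwrite('pics/s3.png',cv2.resize(f[180:320,260:430],None,fx=4,fy=4))"
```

```text
time: 9.53
ee_pos: [0.5213, -0.0734, 0.1555]
tcp_rot: [0.001, 0.998, 0.061, 0.0]
contact_force: [-0.7, 0.2, -0.9]
grip_width: 0.0318
gripper_force: 45.0
t 9.5333 at [ 0.5213 -0.0734  0.1555] yaw 7.04 rows: [-0.343  1.614  0.041] turn -0.0017 F [-0.7  0.2 -0.9] grip 0.03178192443907795 44.99118447303772
```

View pics/s3.png

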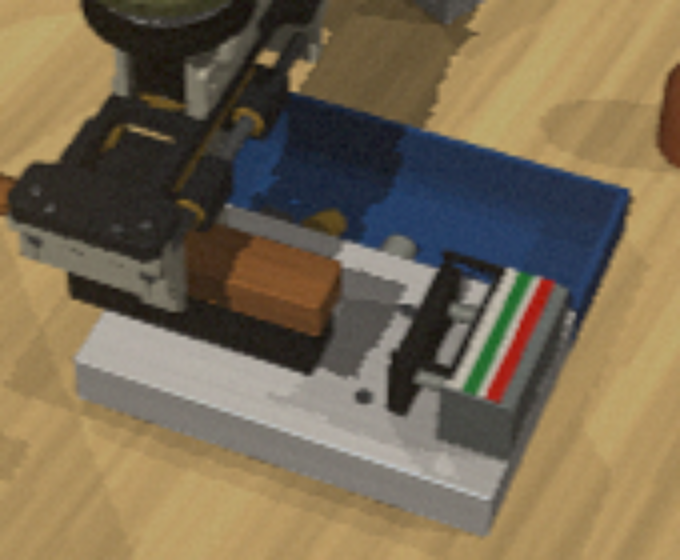

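The cone at crop (325,222) and the round stub at (398,245) are in the trough, but the arm hides the block. I'll park the brush and check again once the view is clear.

```bash
python3 -m jog '[[-0.1,0.2,0,0,1],[-0.2,0.4,0,0,1],[-0.3,0.6,0,0,1],[-0.34,0.8,0,0,1],[-0.34,0.95,0,0,1],[-0.34,0.95,0,0,1]]'>/dev/null; python3 -m jog '[[0,0.2,0,0,1],[0,0.4,0,0,1],[0,0.6,0,0,1],[0,0.8,0.1,0,1],[0,0.8,0.3,0,1],[0,0.8,0.45,0,1],[0,0.8,0.55,0,1],[0,0.8,0.55,0,1],[0,0.8,0.55,0,1]]'>/dev/null;  python3 -c "
from h import *
s=sensors.observe()['ee_pos'];go(s[0],s[1],.0285,7.35)"
```

```text
t 10.8333 at [ 0.5033 -0.3334  0.0718] yaw 7.31 rows: [0.001 0.001 0.289] turn -0.0002 F [-0.4 -0.3 -0.4] grip 0.03181353134951623 44.99189794063568
```

```bash
python3 -m jog '[[0,0,0.1,0,1],[0,0,0.18,0,1],[0,0,0.24,0,1],[0,0,0.27,0,1],[0,0,0.285,0,1],[0,0,0.29,0,1],[0,0,0.29,0,1],[0,0,0.29,0,1]]'; python3 -m jog '[[0,0,0,0,0.5],[0,0,0,0,0],[0,0,0,0,0],[0,0,0,0,0],[0,0,0,0,0],[0,0,0,0,0],[0,0,0,0,0]]' 45; python3 -m jog '[[0,0,-0.2,0,0],[0,0,-0.4,0,0],[0,0,-0.6,0,0],[0,0,-0.8,0,0],[0,0,-1,0,0],[0,0,-1,0,0]]'; python3 -c "
from h import *
p=pt(CA,-15,0);print(p);go(*p,.18,np.degrees(CA[2])+90)"
```

```text
time: 11.5
ee_pos: [0.504, -0.3354, 0.03]
tcp_rot: [0.0, 0.998, 0.063, 0.0]
contact_force: [0.4, -0.3, -1.6]
grip_width: 0.0322
gripper_force: 45.0
time: 12.08
ee_pos: [0.5037, -0.3352, 0.0294]
tcp_rot: [0.0, 0.998, 0.063, 0.0]
contact_force: [0.7, -0.4, -0.0]
grip_width: 0.074
gripper_force: 0.0
time: 12.58
ee_pos: [0.5066, -0.3374, 0.1875]
tcp_rot: [0.004, 0.998, 0.063, 0.004]
contact_force: [0.8, -0.5, 1.3]
grip_width: 0.0932
gripper_force: 0.0
[0.43651683 0.36348159]
t 12.5833 at [ 0.5066 -0.3374  0.1875] yaw 7.27 rows: [ 0.127 -4.695  0.014] turn -0.3608 F [ 0.8 -0.5  1.3] grip 0.09315058343734067 0.0
```

```bash
python3 -c "
from h import *
a=cv2.resize(cam('scene')[1][190:300,265:425],None,fx=3.7,fy=3.7);b=cv2.resize(cam('side')[1][190:430,190:420],None,fx=.85,fy=.85)
o=np.zeros((600,800,3),np.uint8);o[:a.shape[0],:a.shape[1]]=a;o[-b.shape[0]:,600:600+b.shape[1]]=b[:,:200];cv2.imwrite('pics/s4.png',o)"
for i in 1 2; do python3 -m jog '[[0.015,-0.25,0,0,0],[0.03,-0.5,0,0,0],[0.03,-0.75,0,0,0],[0.03,-1,0,0,0],[0.03,-1,0,0,0]]' >/dev/null; done
```

```text
(no output)
```

View pics/s4.png

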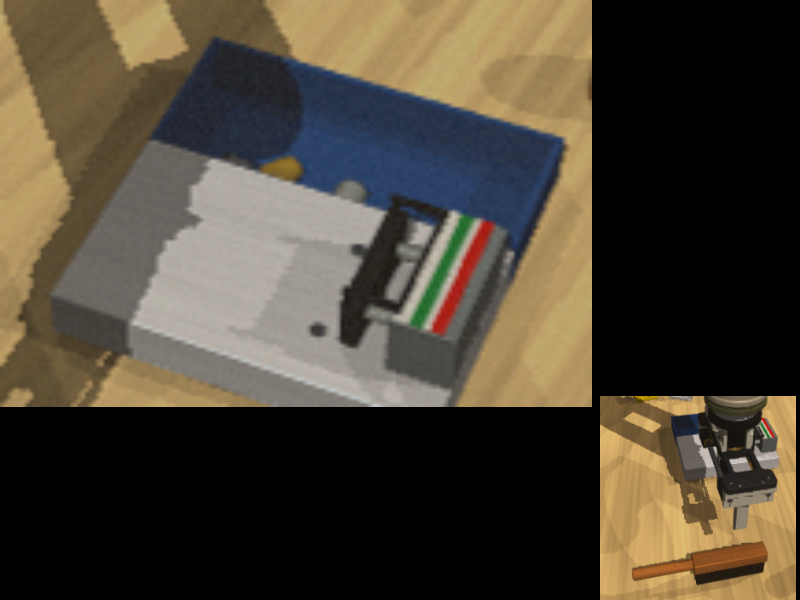

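All three stubs lie in the trough (crop (235,160), (283,168) and (350,190)), the bed is clear, and the brush stands on the bench clear of the fixture. Next is the casting.

```bash
for i in 1 2; do python3 -m jog '[[0.03,-0.25,0,0,0],[0.03,-0.5,0,0,0],[0.03,-0.75,0,0,0],[0.03,-1,0,0,0],[0.03,-1,0,0,0]]' >/dev/null; done;  python3 -c "
from h import *
p=pt(CA,-15,0);print(p);go(*p,.18,np.degrees(CA[2])+90)"
```

```text
[0.43651683 0.36348159]
t 14.35 at [0.444  0.2668 0.1779] yaw 7.49 rows: [ 0.034 -0.646 -0.013] turn -0.3596 F [ 0.5 -0.   0. ] grip 0.09273898470049191 0.0
```

```bash
python3 -m jog '[[0.034,-0.2,0,-0.04,0],[0.034,-0.4,0,-0.08,0],[0.034,-0.646,0,-0.12,0],[0.034,-0.646,0,-0.16,0],[0.034,-0.646,0,-0.2,0],[0.034,-0.646,0,-0.24,0],[0.034,-0.646,0,-0.28,0],[0.034,-0.646,0,-0.32,0],[0.034,-0.646,0,-0.36,0],[0.034,-0.646,0,-0.36,0],[0.034,-0.646,0,-0.36,0],[0.034,-0.646,0,-0.36,0]]' >/dev/null;  python3 -c "
from h import *
p=pt(CA,-15,0);print(p);go(*p,.11,np.degrees(CA[2])+90)
c,f=cam('wrist');cv2.imwrite('pics/w5.png',f)
print(proj(place(CA,np.array([[-25,-25,52],[-25,25,52],[-5,25,52],[-5,-25,52],[35,-40,42],[35,40,42]])/1000),c).round().tolist())
"
```

```text
[0.43651683 0.36348159]
t 15.35 at [0.4386 0.3584 0.1785] yaw 71.79 rows: [ 0.028 -0.023  0.457] turn -0.0023 F [ 0.3 -0.   0.2] grip 0.09292564846581913 0.0
[[302.0, 263.0], [301.0, 199.0], [328.0, 199.0], [328.0, 263.0], [377.0, 276.0], [381.0, 177.0]]
```

View pics/w5.png

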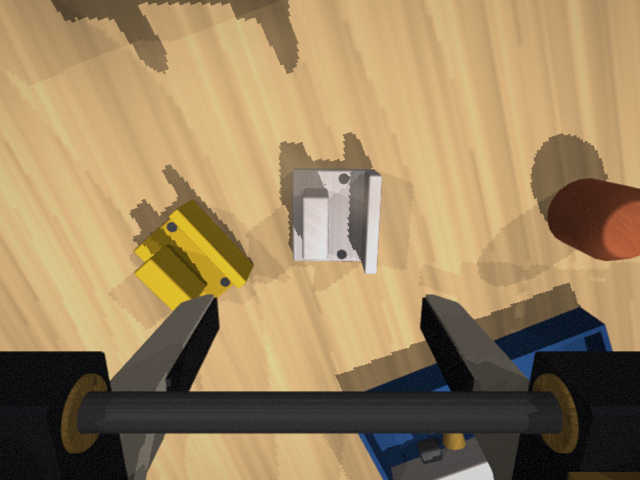

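The wrist view shows the grey casting with its rib at (315,225) and its flange at columns 366–381. The yellow look-alike is separate at (190,255). I'll refine the casting pose from these pixels.

```bash
python3 - <<'E'
from h import *
c,f=cam('wrist'); C={'w':c}
o=[('w',m,uv) for m,uv in [([-25,25,52],[302,193]),([-5,25,52],[328,189]),([-5,-25,52],[327.5,259]),([-25,-25,52],[302.5,260]),([-35,40,12],[293,169]),([-35,-40,12],[293,261]),([35,40,42],[381,171]),([35,-40,42],[377,273]),([25,40,42],[369,171]),([25,-40,42],[366,273])]]
x,r=fit(o,CA,C);print(x,np.degrees(x[2]),r.tolist()); print("diff in casting axes mm",((place([0,0,-CA[2]],[[x[0]-CA[0],x[1]-CA[1],0]]))*1000).round(1))
# fixture stripes, in scene view
hsv=cv2.cvtColor(cam('scene')[1],cv2.COLOR_BGR2HSV)
cs=cam('scene')[0]
m=cv2.inRange(hsv,(50,90,40),(85,255,255)); n,l,st,ce=cv2.connectedComponentsWithStats(m); print([(s.tolist(),k.round(1).tolist()) for s,k in zip(st[1:],ce[1:]) if s[4]>20])
print("scale pred",proj(place(FX,np.array([[85,0,80],[90,0,80],[95,0,80],[100,0,80],[105,0,80]])/1000),cs).round(1).tolist())
E
```

```text
[ 0.45234681  0.36217256 -0.31386837] -17.98333318659215 [[-0.5, 1.7], [0.6, 5.6], [0.9, -0.3], [0.1, -1.2], [-1.9, -0.9], [0.3, -1.1], [0.7, 1.3], [0.4, -1.1], [-0.6, 1.3], [-0.9, -1.0]]
diff in casting axes mm [[0.5 3.6 0. ]]
[([376, 248, 17, 31, 98], [383.8, 263.2])]
scale pred [[380.0, 261.8], [382.3, 262.5], [384.6, 263.2], [386.9, 264.0], [389.2, 264.7]]
```

```bash
sed -i 's/CA=np.array(\[[^]]*\])/CA=np.array([.4523,.3620,-.3138])/' h.py; python3 -m jog '[[0,0,0,0,0.65],[0,0,0,0,0.656],[0,0,0,0,0.656],[0,0,0,0,0.656],[0,0,0,0,0.656],[0,0,0,0,0.656],[0,0,0,0,0.656]]' >/dev/null; python3 -c "
from h import *
p=pt(CA,-15,0);print(p);go(*p,.07,np.degrees(CA[2])+90)"
```

```text
[0.43803249 0.36663013]
t 16.1333 at [0.4385 0.3591 0.1794] yaw 72.06 rows: [ 0.047 -0.018  0.729] turn 0.0002 F [-0.1 -0.1  0.3] grip 0.05083517154022806 0.0
```

```bash
python3 -m jog '[[0.047,-0.018,0.2,0,0.656],[0.047,-0.018,0.4,0,0.656],[0.047,-0.018,0.55,0,0.656],[0.047,-0.018,0.68,0,0.656],[0.047,-0.018,0.72,0,0.656],[0.047,-0.018,0.72,0,0.656],[0.047,-0.018,0.72,0,0.656],[0.047,-0.018,0.72,0,0.656]]' >/dev/null; python3 -c "
from h import *
p=pt(CA,-15,0);print(p);go(*p,.017,np.degrees(CA[2])+90)"
```

```text
[0.43803249 0.36663013]
t 16.8 at [0.4392 0.3674 0.0733] yaw 72.06 rows: [-0.008 -0.007  0.375] turn 0.0002 F [-0.1  0.1  0.6] grip 0.03201902355566413 0.0
```

```bash
python3 -m jog '[[-0.008,-0.007,0.07,0,0.656],[-0.008,-0.007,0.14,0,0.656],[-0.008,-0.007,0.21,0,0.656],[-0.008,-0.007,0.28,0,0.656],[-0.008,-0.007,0.33,0,0.656],[-0.008,-0.007,0.36,0,0.656],[-0.008,-0.007,0.37,0,0.656],[-0.008,-0.007,0.37,0,0.656],[-0.008,-0.007,0.37,0,0.656]]'; python3 -m jog '[[0,0,0,0,0.8],[0,0,0,0,0.9],[0,0,0,0,1],[0,0,0,0,1],[0,0,0,0,1],[0,0,0,0,1],[0,0,0,0,1],[0,0,0,0,1]]' 55; python3 -c "
from h import *
p=pt(CA,-15,0);print(p);go(*p,.12,np.degrees(CA[2])+90)"
```

```text
time: 17.55
ee_pos: [0.4369, 0.366, 0.0161]
tcp_rot: [-0.0, 0.809, 0.588, 0.0]
contact_force: [-0.2, 0.5, 1.1]
grip_width: 0.032
gripper_force: 0.0
time: 18.22
ee_pos: [0.4372, 0.3661, 0.0165]
tcp_rot: [0.0, 0.809, 0.588, 0.001]
contact_force: [-0.0, -0.4, 5.5]
grip_width: 0.0199
gripper_force: 55.0
[0.43803249 0.36663013]
t 18.2167 at [0.4372 0.3661 0.0165] yaw 72.06 rows: [ 0.005  0.005 -0.69 ] turn 0.0002 F [-0.  -0.4  5.5] grip 0.01993398053318673 54.95534598827362
```

```bash
python3 -m jog '[[0,0,-0.08,0,1],[0,0,-0.2,0,1],[0,0,-0.4,0,1],[0,0,-0.6,0,1],[0,0,-0.69,0,1],[0,0,-0.69,0,1],[0,0,-0.69,0,1]]'; python3 -c "
from h import *
p=pt(FX,-40,0);print(p);go(*p,.12,np.degrees(FX[2])+90)"
```

```text
time: 18.8
ee_pos: [0.4368, 0.3659, 0.1192]
tcp_rot: [-0.0, 0.809, 0.588, 0.0]
contact_force: [-1.1, 0.5, -4.0]
grip_width: 0.0197
gripper_force: 54.9
[0.50952928 0.0125781 ]
t 18.8 at [0.4368 0.3659 0.1192] yaw 72.06 rows: [-2.092  1.187 -0.006] turn -0.1405 F [-1.1  0.5 -4. ] grip 0.019651894226649477 54.94935393333435
```

```bash
for i in 1 2; do python3 -m jog '[[-0.2,0.11,0,0,1],[-0.4,0.23,0,0,1],[-0.6,0.34,0,0,1],[-0.8,0.45,0,0,1],[-1,0.57,0,0,1],[-1,0.57,0,0,1]]' >/dev/null; done; python3 -m jog '[[0,0,0,-0.03,1],[0,0,0,-0.06,1],[0,0,0,-0.09,1],[0,0,0,-0.12,1],[0,0,0,-0.14,1],[0,0,0,-0.1405,1],[0,0,0,-0.1405,1],[0,0,0,-0.1405,1]]' >/dev/null; python3 -c "
from h import *
p=pt(FX,-40,0);print(p);go(*p,.075,np.degrees(FX[2])+90)"
```

```text
[0.50952928 0.0125781 ]
t 20.4667 at [0.5061 0.028  0.1179] yaw 97.23 rows: [-0.105  0.01   0.286] turn -0.0007 F [ 0.7  0.1 -3.7] grip 0.01992683120080995 54.94941473007202
```

```bash
python3 -m jog '[[-0.05,0.01,0.05,0,1],[-0.105,0.01,0.12,0,1],[-0.105,0.01,0.2,0,1],[-0.105,0.01,0.26,0,1],[-0.105,0.01,0.286,0,1],[-0.105,0.01,0.286,0,1],[-0.105,0.01,0.286,0,1],[-0.105,0.01,0.286,0,1]]' >/dev/null; python3 - <<'E'
from h import *
p=pt(FX,-40,0);go(*p,.075,np.degrees(FX[2])+90)
for n in('wrist','scene','side'):
    c,f=cam(n);cv2.imwrite(f'pics/{n}6.png',f); h=cv2.cvtColor(f,cv2.COLOR_BGR2HSV)
    for nm,m,xm in(('green',cv2.inRange(h,(50,90,40),(85,255,255)),93),('red',cv2.inRange(h,(0,150,60),(6,255,255))|cv2.inRange(h,(174,150,60),(180,255,255)),105)):
        k,l,st,ce=cv2.connectedComponentsWithStats(m)
        for i in range(1,k):
            if st[i,4]>30:
                u=np.argwhere(l==i)[:,::-1].astype(np.float32);r=cv2.minAreaRect(u);print(n,nm,st[i].tolist(),ce[i].round(1).tolist(),cv2.boxPoints(r).round(1).tolist())
    print(n,'pred scale corners/centre',proj(place(FX,np.array([[80,-45,80],[80,45,80],[120,45,80],[120,-45,80],[100,0,80]])/1000),c).round(1).tolist())
E
```

```text
t 21.1333 at [0.5108 0.0124 0.0769] yaw 97.36 rows: [ 0.002 -0.009  0.012] turn 0.0 F [ 0.  -0.8 -4.5] grip 0.019653528656656958 54.94937002658844
wrist green [592, 219, 48, 173, 2592] [618.9, 310.2] [[590.7999877929688, 390.70001220703125], [634.0999755859375, 217.8000030517578], [650.5, 221.89999389648438], [607.2999877929688, 394.79998779296875]]
wrist red [617, 307, 23, 85, 919] [631.2, 360.5] [[616.4000244140625, 390.79998779296875], [638.9000244140625, 307.0], [654.2999877929688, 311.1000061035156], [631.7999877929688, 395.0]]
wrist pred scale corners/centre [[563.0, 399.4], [602.3, 219.1], [697.6, 219.0], [645.1, 399.3], [625.3, 315.9]]
scene green [376, 248, 17, 31, 101] [383.9, 262.9] [[375.6000061035156, 276.8999938964844], [389.6000061035156, 247.39999389648438], [392.29998779296875, 248.60000610351562], [378.29998779296875, 278.1000061035156]]
scene red [382, 250, 16, 31, 114] [389.6, 264.8] [[381.20001220703125, 278.70001220703125], [395.0, 249.10000610351562], [398.1000061035156, 250.5], [384.29998779296875, 280.1000061035156]]
scene pred scale corners/centre [[370.2, 276.7], [384.9, 246.3], [402.9, 251.7], [389.0, 282.7], [386.9, 264.0]]
side green [375, 217, 15, 22, 69] [382.1, 227.6] [[374.70001220703125, 217.1999969482422], [376.8999938964844, 215.89999389648438], [389.3999938964844, 237.8000030517578], [387.20001220703125, 239.0]]
side red [380, 216, 16, 23, 82] [387.5, 226.8] [[379.3999938964844, 216.39999389648438], [382.1000061035156, 214.8000030517578], [395.29998779296875, 236.8000030517578], [392.6000061035156, 238.39999389648438]]
side pred scale corners/centre [[381.9, 239.7], [368.9, 216.6], [385.8, 214.6], [399.9, 237.4], [383.9, 226.7]]
```

```bash
python3 - <<'E'
from h import *
c,_=cam('wrist'); f=cv2.imread('pics/wrist6.png'); g=cv2.cvtColor(f,cv2.COLOR_BGR2GRAY)
s=sensors.observe(); M,ya=tyaw(s); K=[*pt([*s["ee_pos"][:2],ya-np.pi/2],15,0),ya-np.pi/2]
zb=s["ee_pos"][2]-.0165
def P(L): return proj(place(K,np.array(L)/1000+[0,0,zb]),c)
q=P([[30,-40,42],[30,40,42],[-15,-25,52],[-15,25,52]]);print(q.round(1).tolist(),f[int(q[0,1])-20,int(q[0,0])])
def prof(x,z,a,b,nm):
    ys=np.arange(a,b,1.);p=P([[x,y,z] for y in ys]).astype(np.float32)
    v=cv2.remap(g,p[:,0].reshape(-1,1),p[:,1].reshape(-1,1),1).ravel();print(nm,[(int(y),int(t)) for y,t in zip(ys,v)])
for x in(28,30,32): prof(x,42,-50,-32,f'fl{x}-');prof(x,42,30,50,f'fl{x}+')
prof(-15,52,-34,-18,'rib-');prof(-15,52,18,34,'rib+')
# across flange at y=-35,35
for y in(-34,34):
    xs=np.arange(10,46,1.);p=P([[x,y,42] for x in xs]).astype(np.float32);v=cv2.remap(g,p[:,0].reshape(-1,1),p[:,1].reshape(-1,1),1).ravel();print('x@',y,[(int(a),int(t)) for a,t in zip(xs,v)])
E
```

```text
[[423.7, 424.9], [440.6, 247.2], [318.9, 412.3], [318.8, 295.9]] [15 14 20]
fl28- [(-50, 28), (-49, 29), (-48, 30), (-47, 29), (-46, 28), (-45, 30), (-44, 29), (-43, 30), (-42, 30), (-41, 32), (-40, 33), (-39, 31), (-38, 31), (-37, 28), (-36, 30), (-35, 31), (-34, 31), (-33, 33)]
fl28+ [(30, 243), (31, 143), (32, 146), (33, 145), (34, 145), (35, 147), (36, 147), (37, 146), (38, 145), (39, 138), (40, 106), (41, 108), (42, 108), (43, 112), (44, 112), (45, 153), (46, 218), (47, 219), (48, 221), (49, 219)]
fl30- [(-50, 29), (-49, 29), (-48, 29), (-47, 30), (-46, 33), (-45, 28), (-44, 28), (-43, 30), (-42, 29), (-41, 26), (-40, 28), (-39, 26), (-38, 29), (-37, 28), (-36, 32), (-35, 28), (-34, 27), (-33, 30)]
fl30+ [(30, 202), (31, 147), (32, 147), (33, 145), (34, 146), (35, 145), (36, 148), (37, 146), (38, 147), (39, 141), (40, 107), (41, 109), (42, 107), (43, 138), (44, 224), (45, 220), (46, 218), (47, 218), (48, 221), (49, 219)]
fl32- [(-50, 28), (-49, 30), (-48, 32), (-47, 29), (-46, 29), (-45, 28), (-44, 28), (-43, 29), (-42, 30), (-41, 30), (-40, 29), (-39, 29), (-38, 30), (-37, 30),
[... 693 characters left out ...]
28), (16, 31), (17, 28), (18, 29), (19, 27), (20, 29), (21, 31), (22, 30), (23, 32), (24, 28), (25, 26), (26, 27), (27, 29), (28, 31), (29, 29), (30, 27), (31, 28), (32, 30), (33, 28), (34, 31), (35, 31), (36, 32), (37, 30), (38, 30), (39, 29), (40, 31), (41, 30), (42, 28), (43, 31), (44, 29), (45, 24)]
x@ 34 [(10, 231), (11, 233), (12, 238), (13, 237), (14, 237), (15, 232), (16, 233), (17, 126), (18, 116), (19, 84), (20, 84), (21, 85), (22, 86), (23, 86), (24, 85), (25, 91), (26, 121), (27, 145), (28, 145), (29, 148), (30, 146), (31, 145), (32, 145), (33, 144), (34, 144), (35, 190), (36, 211), (37, 210), (38, 213), (39, 226), (40, 226), (41, 226), (42, 226), (43, 131), (44, 123), (45, 125)]
```

```bash
python3 - <<'E'
from h import *
c,_=cam('wrist'); f=cv2.imread('pics/wrist6.png'); g=cv2.cvtColor(f,cv2.COLOR_BGR2GRAY)
def prof(pts,lab,nm):
    p=proj(place(FX,np.array(pts)/1000),c).astype(np.float32)
    v=cv2.remap(g,p[:,0].reshape(-1,1),p[:,1].reshape(-1,1),1).ravel();print(nm,[(int(y),int(t)) for y,t in zip(lab,v)],p[0].round(),p[-1].round())
for x in(84,91):
  for a,b in((-52,-34),(34,54)): Y=np.arange(a,b);prof([[x,y,80] for y in Y],Y,f'house x{x}')
for x in(52,54):
  for a,b in((-50,-32),(32,50)): Y=np.arange(a,b);prof([[x,y,75] for y in Y],Y,f'pad x{x}')
for y in(-30,0,30): X=np.arange(40,70);prof([[x,y,75] for x in X],X,f'padx y{y}')
E
```

```text
house x84 [(-52, 60), (-51, 49), (-50, 53), (-49, 55), (-48, 48), (-47, 47), (-46, 46), (-45, 40), (-44, 36), (-43, 36), (-42, 36), (-41, 34), (-40, 35), (-39, 29), (-38, 14), (-37, 54), (-36, 125), (-35, 97)] [568. 411.] [575. 381.]
house x84 [(34, 116), (35, 101), (36, 41), (37, 29), (38, 31), (39, 29), (40, 28), (41, 129), (42, 154), (43, 154), (44, 152), (45, 126), (46, 73), (47, 58), (48, 59), (49, 56), (50, 56), (51, 58), (52, 59), (53, 58)] [605. 244.] [615. 200.]
house x91 [(-52, 61), (-51, 46), (-50, 54), (-49, 45), (-48, 40), (-47, 41), (-46, 45), (-45, 40), (-44, 37), (-43, 38), (-42, 35), (-41, 50), (-40, 212), (-39, 231), (-38, 229), (-37, 229), (-36, 230), (-35, 229)] [582. 411.] [589. 381.]
house x91 [(34, 241), (35, 241), (36, 243), (37, 243), (38, 242), (39, 242), (40, 240), (41, 240), (42, 240), (43, 239), (44, 241), (45, 136), (46, 72), (47, 56), (48, 58), (49, 57), (50, 58), (51, 58), (52, 67), (53, 224)] [622. 244.] [632. 200.]
pad x52 [(-50, 20), (-49, 21), (-48, 15), (-47, 17), (-46, 21), (-45, 21), (-44, 19), (-43, 21), (-42, 20), (-41, 19), (-40, 22), (-39, 1
[... 1075 characters left out ...]
] [480. 366.] [540. 366.]
padx y0 [(40, 12), (41, 12), (42, 13), (43, 15), (44, 13), (45, 13), (46, 17), (47, 10), (48, 12), (49, 12), (50, 22), (51, 36), (52, 36), (53, 37), (54, 41), (55, 37), (56, 39), (57, 34), (58, 38), (59, 39), (60, 36), (61, 35), (62, 41), (63, 47), (64, 48), (65, 51), (66, 48), (67, 50), (68, 49), (69, 47)] [488. 311.] [550. 311.]
padx y30 [(40, 35), (41, 33), (42, 33), (43, 34), (44, 31), (45, 30), (46, 32), (47, 27), (48, 22), (49, 22), (50, 27), (51, 38), (52, 38), (53, 39), (54, 39), (55, 41), (56, 35), (57, 33), (58, 37), (59, 37), (60, 37), (61, 36), (62, 127), (63, 149), (64, 148), (65, 148), (66, 150), (67, 149), (68, 150), (69, 147)] [497. 249.] [562. 249.]
```

```bash
python3 - <<'E'
from h import *
c,_=cam('wrist'); f=cv2.imread('pics/wrist6.png');h=cv2.cvtColor(f,cv2.COLOR_BGR2HSV)
m=cv2.inRange(h,(50,90,40),(85,255,255))
R=cv2.Rodrigues(c[0])[0];o=-R.T@c[1]
def bp(u,v):
    d=R.T@np.linalg.inv(c[2])@[u,v,1.];return (o+d*(.08-o[2])/d[2])[:2]
for side in('left','right'):
    P=[]
    for v in range(232 if side=='left' else 310,386):
        u=np.flatnonzero(m[v]); u=u[0]-.5 if side=='left' else u[-1]+.5
        if u<637: P.append(bp(u,v))
    P=np.array(P,np.float32);l=cv2.fitLine(P,cv2.DIST_HUBER,0,.01,.01).ravel();a=np.degrees(np.arctan2(l[1],l[0]));print(side,len(P),(a%180)-90)
p=pt(FX,-15,2.7);go(*p,.0565,np.degrees(FX[2])+90)
E
```

```text
left 154 7.148018
right 76 7.11174
t 21.4333 at [0.5108 0.0124 0.0769] yaw 97.36 rows: [0.021 0.158 0.136] turn -0.0 F [ 0.4 -0.1 -4.6] grip 0.019706338480446315 54.94946300983429
```

```bash
python3 -m jog '[[0.021,0.05,0.03,0.001,1],[0.021,0.1,0.07,0.001,1],[0.021,0.15,0.1,0.001,1],[0.021,0.158,0.13,0.001,1],[0.021,0.158,0.145,0.001,1],[0.021,0.158,0.155,0.001,1],[0.021,0.158,0.155,0.001,1],[0.021,0.158,0.155,0.001,1]]'; python3 -c "
from h import *
p=pt(FX,0,2.7);go(*p,.0515,97.2)"
```

```text
time: 22.1
ee_pos: [0.5333, 0.0185, 0.0531]
tcp_rot: [-0.0, 0.662, 0.75, -0.0]
contact_force: [-0.1, 0.4, -4.3]
grip_width: 0.0195
gripper_force: 54.9
t 22.1 at [0.5333 0.0185 0.0531] yaw 97.17 rows: [-0.     0.104  0.011] turn -0.0002 F [-0.1  0.4 -4.3] grip 0.01947173221466655 54.94945585727692
```

```bash
python3 -m jog '[[0,0,0.004,0,1],[0,0,0.008,0,1],[0,0,0.011,0,1],[0,0,0.011,0,1],[0,0,0.011,0,1]]'|sed -n '1,4p'; python3 -m jog '[[0,0,0.003,0,1],[0,0,0.006,0,1],[0,0,0.006,0,1],[0,0,0.006,0,1]]'|sed -n '1,4p'
```

```text
time: 22.52
ee_pos: [0.5336, 0.0185, 0.0516]
tcp_rot: [0.0, 0.662, 0.75, 0.0]
contact_force: [0.5, -0.1, -3.5]
time: 22.85
ee_pos: [0.5338, 0.0185, 0.0515]
tcp_rot: [0.0, 0.661, 0.75, 0.0]
contact_force: [-4.5, -1.3, 6.7]
```

```bash
python3 -m jog '[[0,0,-0.003,0,1],[0,0.015,-0.003,0,1],[0,0.03,-0.003,0,1],[0,0.045,-0.003,0,1],[0,0.06,-0.003,0,1],[0,0.075,-0.003,0,1],[0,0.09,-0.003,0,1],[0,0.09,-0.003,0,1],[0,0.09,-0.003,0,1]]';python3 -c "
from h import *
p=pt(FX,12,2.7);go(*p,.0515,97.2)"
```

```text
time: 23.6
ee_pos: [0.5478, 0.0202, 0.0515]
tcp_rot: [0.0, 0.662, 0.75, 0.0]
contact_force: [-1.7, 0.6, 3.4]
grip_width: 0.0197
gripper_force: 55.0
t 23.6 at [0.5478 0.0202 0.0515] yaw 97.17 rows: [ 0.001  0.087 -0.   ] turn -0.0002 F [-1.7  0.6  3.4] grip 0.019661367301162493 54.95491862297058
```

```bash
python3 -m jog '[[0,0.008,-0.001,0,1],[0,0.016,-0.001,0,1],[0,0.024,-0.001,0,1],[0,0.032,-0.001,0,1],[0,0.04,-0.001,0,1],[0,0.04,-0.001,0,1],[0,0.04,-0.001,0,1]]'|sed -n 2,4p;python3 - <<'E'
from h import *
p=pt(FX,12,2.7);go(*p,.0515,97.2)
c,f=cam('scene')
for y in(-25,0,25):
    X=np.arange(76,124,2.);q=proj(place(FX,np.array([[x,y,82] for x in X])/1000),c).astype(np.float32)
    v=cv2.remap(f,q[:,0].reshape(-1,1),q[:,1].reshape(-1,1),1).reshape(-1,3);print(y,[(int(x),t.tolist()) for x,t in zip(X,v)])
E
```

```text
ee_pos: [0.5525, 0.0208, 0.0515]
tcp_rot: [-0.0, 0.661, 0.75, -0.0]
contact_force: [-7.4, -2.1, 7.9]
t 24.1833 at [0.5525 0.0208 0.0515] yaw 97.17 rows: [ 0.001  0.056 -0.   ] turn -0.0002 F [-7.4 -2.1  7.9] grip 0.020013551523801007 54.96082663536072
-25 [(76, [123, 128, 132]), (78, [107, 115, 116]), (80, [112, 122, 125]), (82, [119, 128, 134]), (84, [71, 78, 83]), (86, [58, 64, 70]), (88, [117, 130, 130]), (90, [101, 135, 107]), (92, [45, 104, 35]), (94, [41, 105, 35]), (96, [52, 110, 45]), (98, [115, 144, 122]), (100, [157, 168, 184]), (102, [96, 107, 172]), (104, [28, 39, 165]), (106, [19, 30, 167]), (108, [26, 34, 160]), (110, [59, 66, 133]), (112, [88, 95, 102]), (114, [96, 99, 95]), (116, [88, 92, 90]), (118, [68, 74, 73]), (120, [50, 56, 56]), (122, [49, 55, 55])]
0 [(76, [77, 84, 86]), (78, [91, 99, 100]), (80, [121, 133, 136]), (82, [130, 142, 148]), (84, [70, 76, 80]), (86, [63, 69, 72]), (88, [118, 131, 133]), (90, [120, 150, 129]), (92, [57, 114, 48]), (94, [47, 109, 37]), (96, [63, 118, 58]), (98, [129, 156, 139]), (100, [166, 179, 187]), (102, [125, 135, 177]), (104, [36, 47, 166]), (106, [17, 30, 166]), (108, [34, 43, 159]), (110, [66, 72, 129]), (112, [92, 98, 101]), (114, [97, 101, 97]), (116, [89, 94, 93]), (118, [65, 72, 71]), (120, [42, 50, 49]), (122, [49, 54, 55])]
25 [(76, [148, 156, 161]), (78, [141, 147, 153]), (80, [92, 99, 102]), (82, [70, 79, 83]), (84, [43, 50, 53]), (86, [64, 71, 75]), (88, [121, 135, 136]), (90, [114, 144, 122]), (92, [53, 111, 44]), (94, [46, 109, 36]), (96, [52, 111, 43]), (98, [118, 149, 126]), (100, [158, 172, 183]), (102, [107, 116, 179]), (104, [32, 44, 167]), (106, [14, 24, 164]), (108, [23, 32, 160]), (110, [52, 60, 132]), (112, [85, 91, 99]), (114, [99, 103, 99]), (116, [93, 98, 96]), (118, [77, 82, 81]), (120, [47, 55, 54]), (122, [72, 78, 80])]
```

```bash
cat > g.py <<'E'
from h import *
p=pt(FX,12,2.7);go(*p,.0515,97.2)
for n,(lo,hi) in (("scene",(70,124)),):
    c,f=cam(n);X=np.arange(78,104,1.);r=[]
    for y in(-30,-15,0,15,30):
        q=proj(place(FX,np.array([[x,y,82] for x in X])/1000),c).astype(np.float32)
        v=cv2.remap(f,q[:,0].reshape(-1,1),q[:,1].reshape(-1,1),1).reshape(-1,3).max(1).astype(int);r.append(v)
        print(y,dict(zip(X.astype(int).tolist(),v.tolist())))
E
python3 -m jog '[[0,0.008,-0.003,0,1],[0,0.016,-0.003,0,1],[0,0.024,-0.003,0,1],[0,0.032,-0.003,0,1],[0,0.04,-0.003,0,1],[0,0.04,-0.003,0,1],[0,0.04,-0.003,0,1]]'|sed -n 2,4p;python3 g.py
```

```text
ee_pos: [0.5577, 0.0214, 0.0516]
tcp_rot: [-0.001, 0.661, 0.75, -0.001]
contact_force: [-10.4, -2.5, 7.6]
t 24.8167 at [0.5577 0.0214 0.0516] yaw 97.18 rows: [0.001 0.021 0.   ] turn -0.0001 F [-10.4  -2.5   7.6] grip 0.01991278187923635 54.97005522251129
-30 {78: 61, 79: 94, 80: 130, 81: 155, 82: 167, 83: 168, 84: 163, 85: 159, 86: 152, 87: 143, 88: 120, 89: 91, 90: 59, 91: 45, 92: 58, 93: 77, 94: 89, 95: 96, 96: 106, 97: 120, 98: 135, 99: 147, 100: 167, 101: 163, 102: 155, 103: 151}
-15 {78: 57, 79: 89, 80: 122, 81: 156, 82: 171, 83: 168, 84: 164, 85: 159, 86: 154, 87: 144, 88: 129, 89: 86, 90: 37, 91: 41, 92: 60, 93: 78, 94: 93, 95: 101, 96: 107, 97: 118, 98: 136, 99: 150, 100: 159, 101: 170, 102: 161, 103: 150}
0 {78: 94, 79: 114, 80: 137, 81: 156, 82: 166, 83: 170, 84: 167, 85: 165, 86: 165, 87: 162, 88: 142, 89: 119, 90: 86, 91: 62, 92: 67, 93: 86, 94: 100, 95: 106, 96: 116, 97: 134, 98: 152, 99: 168, 100: 189, 101: 186, 102: 179, 103: 173}
15 {78: 122, 79: 130, 80: 129, 81: 119, 82: 107, 83: 98, 84: 93, 85: 96, 86: 91, 87: 87, 88: 82, 89: 70, 90: 52, 91: 47, 92: 62, 93: 79, 94: 91, 95: 101, 96: 113, 97: 128, 98: 150, 99: 170, 100: 176, 101: 178, 102: 175, 103: 169}
30 {78: 84, 79: 84, 80: 93, 81: 101, 82: 106, 83: 110, 84: 109, 85: 104, 86: 98, 87: 91, 88: 81, 89: 67, 90: 52, 91: 50, 92: 56, 93: 76, 94: 95, 95: 106, 96: 112, 97: 125, 98: 143, 99: 159, 100: 173, 101: 186, 102: 178, 103: 170}
```

```bash
python3 -m jog '[[0,0.006,-0.001,0,1],[0,0.012,-0.002,0,1],[0,0.018,-0.002,0,1],[0,0.024,-0.002,0,1],[0,0.024,-0.002,0,1],[0,0.024,-0.002,0,1],[0,0.024,-0.002,0,1],[0,0.024,-0.002,0,1]]'|sed -n 2,4p;python3 g.py; python3 - <<'E'
from h import *
c,f=cam('wrist');cv2.imwrite('pics/wrist7.png',f);g=cv2.cvtColor(f,cv2.COLOR_BGR2GRAY)
s=sensors.observe();M,ya=tyaw(s);K=[*pt([*s["ee_pos"][:2],ya-np.pi/2],15,0),ya-np.pi/2];zb=.035
def prof(o,pts,lab,nm):
    p=proj(place(o,np.array(pts)/1000),c).astype(np.float32);v=cv2.remap(g,p[:,0].reshape(-1,1),p[:,1].reshape(-1,1),1).ravel();print(nm,[(int(y),int(t)) for y,t in zip(lab,v)])
Y=np.arange(30,50);prof(K,[[30,y,77] for y in Y],Y,'flange+');prof(FX,[[66,y,75] for y in Y],Y,'pad+')
for a,b in((-50,-34),(36,52)): Y=np.arange(a,b);prof(FX,[[99.5,y,80] for y in Y],Y,'scale')
E
```

```text
ee_pos: [0.5607, 0.0217, 0.0516]
tcp_rot: [-0.001, 0.661, 0.75, -0.002]
contact_force: [-12.3, -2.8, 8.6]
t 25.5333 at [0.5607 0.0217 0.0516] yaw 97.18 rows: [0.001 0.001 0.001] turn -0.0001 F [-12.3  -2.8   8.6] grip 0.019515996981381123 54.97340977191925
-30 {78: 62, 79: 94, 80: 131, 81: 157, 82: 168, 83: 171, 84: 171, 85: 174, 86: 172, 87: 167, 88: 147, 89: 126, 90: 100, 91: 78, 92: 58, 93: 38, 94: 41, 95: 58, 96: 82, 97: 113, 98: 137, 99: 149, 100: 166, 101: 165, 102: 159, 103: 154}
-15 {78: 60, 79: 94, 80: 126, 81: 157, 82: 173, 83: 174, 84: 172, 85: 170, 86: 165, 87: 157, 88: 145, 89: 128, 90: 114, 91: 86, 92: 57, 93: 44, 94: 44, 95: 60, 96: 87, 97: 114, 98: 136, 99: 152, 100: 157, 101: 166, 102: 158, 103: 150}
0 {78: 73, 79: 105, 80: 136, 81: 158, 82: 167, 83: 171, 84: 167, 85: 166, 86: 170, 87: 174, 88: 165, 89: 154, 90: 129, 91: 97, 92: 66, 93: 44, 94: 40, 95: 63, 96: 89, 97: 117, 98: 147, 99: 166, 100: 190, 101: 186, 102: 178, 103: 172}
15 {78: 96, 79: 108, 80: 120, 81: 129, 82: 140, 83: 137, 84: 129, 85: 122, 86: 110, 87: 105, 88: 102, 89: 89, 90: 72, 91: 56, 92: 46, 93: 3
[... 402 characters left out ...]
 121), (37, 144), (38, 146), (39, 143), (40, 104), (41, 103), (42, 105), (43, 100), (44, 49), (45, 51), (46, 51), (47, 52), (48, 57), (49, 121)]
pad+ [(30, 37), (31, 36), (32, 30), (33, 28), (34, 25), (35, 23), (36, 22), (37, 23), (38, 29), (39, 32), (40, 36), (41, 39), (42, 42), (43, 41), (44, 38), (45, 44), (46, 37), (47, 63), (48, 80), (49, 78)]
scale [(-50, 26), (-49, 28), (-48, 27), (-47, 29), (-46, 27), (-45, 27), (-44, 29), (-43, 29), (-42, 29), (-41, 29), (-40, 27), (-39, 28), (-38, 26), (-37, 27), (-36, 27), (-35, 25)]
scale [(36, 28), (37, 24), (38, 22), (39, 21), (40, 23), (41, 69), (42, 67), (43, 68), (44, 68), (45, 78), (46, 79), (47, 62), (48, 58), (49, 61), (50, 59), (51, 60)]
```

```bash
python3 -m jog '[[0,0,0,0,1],[0,0,0,0,1],[0,0,0,0,1],[0,0,0,0,1],[0,0,0,0,1],[0,0,0,0,1],[0,0,0,0,1],[0,0,0,0,1],[0,0,0,0,1],[0,0,0,0,1],[0,0,0,0,1],[0,0,0,0,1]]'; python3 g.py|sed -n '1p;4p'; python3 -c "
from rig import env
print(env.finish_job())"
```

```text
time: 26.63
ee_pos: [0.5606, 0.0217, 0.0516]
tcp_rot: [-0.001, 0.661, 0.75, -0.002]
contact_force: [-12.3, -2.9, 9.3]
grip_width: 0.0195
gripper_force: 55.0
t 26.6333 at [0.5606 0.0217 0.0516] yaw 97.18 rows: [0.001 0.001 0.001] turn -0.0001 F [-12.3  -2.9   9.3] grip 0.019546928626152833 54.97325599193573
0 {78: 68, 79: 102, 80: 137, 81: 160, 82: 168, 83: 171, 84: 169, 85: 169, 86: 172, 87: 173, 88: 164, 89: 154, 90: 130, 91: 100, 92: 71, 93: 49, 94: 46, 95: 65, 96: 88, 97: 118, 98: 149, 99: 167, 100: 188, 101: 185, 102: 177, 103: 170}
the job is handed in; nothing more can be done
None
```

I handed the job in at about 27 s: all three stubs are in the trough, the brush is back on the bench clear of the fixture, and the casting is on the bed, held square and centred against the stop with a steady push and the pointer about mid-green.

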